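# Check a jar lid at the light panel and present it above its jar

### The arm

A 6-joint arm with a two-finger parallel gripper is mounted at the origin on the work surface. World frame = base frame: x ahead of the robot, y to its left, z up, the work surface at z = 0. Lengths are in m, angles in rad, forces in N, time in s.
With the tool pointing down it reaches from about 0.25 to 0.725 m from the base axis. Payload 4 kg.
Tool frame: the origin (TCP) lies where the fingers leave the gripper's body, on its centre line; the fingertips stand 73 mm ahead of it and the grasp point (between the pads) lies 54 mm ahead of it (bot.tips_ahead is the z of the fingertips in the tool frame, in m); z points along the fingers, y is the direction in which the jaws open and shut (so a half turn about z gives the same grasp; the last joint's range is limited). The gripper opens to 85 mm and grips with 20 to 120 N. Pads are 22 mm wide; open, the fingers measure 114 mm over their backs; the gripper's body (76 mm by 85 mm) begins 54 mm behind the grasp point. The pads swing forward as they close: fully open they stand 13 mm farther back than shut.
Start: joints at [1.264, 0.241, 0.005, 1.335, 0, 1.571], TCP at [0.151, 0.477, 0.304] pointing down, gripper open.
Joint ranges: [-2.72, 2.72], [-1.05, 1.87], [-1.09, 1.28], [-1.99, 2.15], [-1.42, 1.44], [-3.14, 3.14]. Speed limits (rad/s): [2.79, 2.79, 3.14, 3.14, 3.14, 3.14].

### API

Orientations are given as a unit quaternion [x, y, z, w].
In Python, from workcell import readout, camera, get_calibration, order, bot gives the robot as it stands.
- The arm moves only by the tool send_rows, never from a script. Its argument "moves" is a list of rows, each a list of 3 entries, a list of its own where there are three numbers: the shift along the tool's x, y, z in mm, then the turn, a rotation vector about the tool's x, y, z in rad, then the finger opening in mm, from 0 to 85.4. In form: [[[dx, dy, dz], [ax, ay, az], grip], ...]. A call has 1 to 12 rows; each row is the pose to reach, as a shift and turn from the pose measured when the call began, along the tool's axes at that moment; what a row does not reach only later rows make up. A row lasts 1/12 s, in which the tool goes at most 41.7 mm and 7.16 degrees, less where a joint would pass 70% of its speed; a pose out of reach is approached as far as the arm can. A call with a gripper value outside its range is refused whole. The fingers move at their own pace and stop on an object; the grip force is fixed at half the most. Time passes only in rows, so rows that repeat a pose let the fingers close. It gives the time, the measured TCP pose, the force and the opening at its end, in the units of the state.
- readout.get_obs(): the state, without advancing time (a new reading comes with each control period).
- camera(name): name is "side" or "top" or "wrist"; returns the picture (400x640x3 uint8, red, green, blue); there is no depth.
- get_calibration(name): a dict with "fx", "fy", "cx", "cy" (pixels), "k1" (the pictures are not rectified: a ray, as slopes to the right and down, at radius r is drawn at 1 + k1 r^2 times it, then the intrinsics apply), "R" (3x3) and "t" (3): a world point X has camera coordinates R X + t. Camera axes: x right, y down, z forward; pixel columns grow to the right and rows downward; lengths in m; the calibration is good to about 2 mm. A picture is of the moment at which its call begins: read the wrist's pose just before it. get_calibration takes no time and is no camera call; for the wrist camera it gives the pose at the moment of the call.
- order.job_done(): hands the job in, once; it reports no verdict.
The state is a dict: "clock": time; "joint_pos": joint angles; "joint_vel": joint speeds; "tau": joint torques, N m; "eef_pos": TCP position; "tool_rot": TCP orientation; "ft_force": force on the tool from outside, world axes, zero at the start; "ft_torque": the same for the moment, N m; "grip_width": finger opening in m.
Only numpy, scipy, OpenCV 4.12 (cv2) and the standard library are available. Lean on these libraries where they do the work, as an engineer would, in place of code of your own. Each camera call takes 0.05 s, during which the arm holds its last target. There are 200 camera calls.

### The job

Get the wide-mouthed glass jar ready for its catalogue picture. Pick up the larger of the two white lids by its knob and hold it level in front of the lit panel, centred between the tips of the panel's two steel rods, still for about a second so that it can be checked for chips; then carry it over the wooden divider to the jar with the wide mouth and finish still holding it there, level and centred over the mouth, its underside about 1 cm above the rim and never touching the jar. Do not put it down or let go, and leave everything else standing where it is.

Things in the scene. Friction and masses are not known exactly. Their poses are not given: they have to be found in the camera images.
- lid_knob (a point): Centre of the knob of the larger white ceramic lid, on the lid's axis, 32 mm above its underside. From below upward the lid is a plug 58 mm across and 8 mm deep, a disc 88 mm across and 7 mm thick, and an upright round knob 26 mm across and 34 mm tall (total height 49 mm; mass 0.1 to 0.21 kg). It stands upright on the counter on the robot's right of the divider; z of the frame is the lid's axis, pointing up.
- lid_foot (a point): Centre of the underside of the same lid's plug (32 mm below the knob's centre): the lid's lowest face.
- jar_rim (a point): Centre of the mouth of the wide-mouthed clear glass jar, at the height of its rim, 125 mm above the counter. Jar: 100 mm wide body, neck 80 mm outside and 72 mm inside, 4 mm wall, loose, 0.6 kg, empty, on the robot's left of the divider; z up.
- view_point (a point): The viewing point: midway between the ball tips of the panel's two level steel rods, 130 mm above the counter, 70 mm in front of the lit face. The lid's underside (point lid_foot) belongs here. Frame: y along the line between the rod tips, which are 160 mm apart (rods 6 mm thick, balls 10 mm); -x points away from the panel; z up. The panel, fixed, 190 mm wide and 190 mm tall with a black frame and a white lit face, stands on the robot's right with its face towards the divider.
- divider: Fixed dark wooden divider with a brass top strip, origin at the centre of its underside, 440 mm long along its x axis (about the world's x), 24 mm thick, 85 mm tall; it parts the lids from the jars.
- small_lid: The smaller white lid, a bystander: disc 54 mm across, knob 20 mm across, 41 mm tall in all, upright; origin at the centre of its underside. Near the larger lid; the two may have changed places.
- flask: Bystander: clear glass jar with the same 100 mm body and 125 mm height as the wide-mouthed one but a narrow neck, 40 mm across; loose, origin at the centre of its underside.
- vase: Bystander: slender green glass vase 76 mm across and 170 mm tall, loose, origin at the centre of its underside. The jar, the flask and the vase may have changed places.
- pumpkin: Bystander: rust-coloured ornamental pumpkin 90 mm across, 76 mm tall with its stalk, loose, origin at the centre of its underside.
- tumbler: Bystander: clear glass tumbler 66 mm across, 85 mm tall, loose, origin at the centre of its underside.
- card: Bystander: blank white price card in a wooden block 30 by 70 mm, 54 mm tall in all, loose, origin at the centre of its underside.
Mind the look-alikes: they are no part of the job. Leave any blue or pink look-alike of the part that bears jar_rim alone.

How it is judged:
On the way:
1. the larger lid is held still and level at the viewing point between the rod tips (underside within 20 mm of it) (distance between lid_foot and view_point below 0.02 m and angle between lid_foot's own z axis and vertical below 0.15 rad and linear speed of lid below 0.02 m/s and contact force between the fingers and lid above 0.5 N), for 0.5 s.
At the end, for the whole second after the job is handed in: The larger lid is held still in the fingers above the wide-mouthed jar: its axis within 10 mm of the mouth's centre, its underside 3 to 20 mm above the rim, tilted less than 0.12 rad, no contact with the jar; the jar is upright and all other things stand where they stood (horizontal distance between lid_foot and jar_rim below 0.01 m and z of lid_foot in the frame of jar_rim between 0.003 and 0.02 m and angle between lid_foot's own z axis and vertical below 0.12 rad and angle between jar_rim's own z axis and vertical below 0.05 rad and linear speed of lid below 0.02 m/s and contact force between lid and jar below 0.05 N and contact force between the fingers and lid above 0.5 N); the arm keeps its last pose, push and grip.
It fails at once if the lid touches the jar (contact force between lid and jar above 0.2 N).
It fails at once if the jar is pushed more than 15 mm (distance of jar_rim from where it was at the start of the episode above 0.015 m).
It fails at once if another thing on the counter is pushed more than 20 mm or knocked over (distance of any of small_lid, flask, vase, pumpkin, tumbler, card from where it was at the start of the episode above 0.02 m or angle between any of small_lid, flask, vase, pumpkin, tumbler, card's own z axis and vertical above 0.4 rad).
It also fails if it takes over 59 s, if anything falls off the work surface, if the arm or the gripper's body presses on something with over 40 N, if the wrist force passes 120 N, or if a joint passes its speed limit or range.

## Working session

There is one attempt and no reset: what is moved stays moved. The work goes in short steps, Python scripts to look and compute and a tool call to move; the robot and the scene stay as the last step left them, time stands still between calls to the robot, and variables do not carry over. Pictures are saved under pics/ and viewed, about 8 in all and at most 12, crops included, and the job is handed in when it is done.

Besides the shell and the picture viewer there is one more tool, called after ">>>" as a command line: name --argument value ..., lists and objects as JSON in quotes. send_rows: Moves the arm, as the interface text tells. Its arguments: {"type":"object","properties":{"moves":{"type":"array","items":{"type":"array"}}},"required":["moves"]}

```bash
mkdir -p pics; ls
cat > h.py <<'E'
import numpy as np, cv2
from workcell import readout, camera, get_calibration, order, bot
def save(n,f):
    im=camera(n); cv2.imwrite('pics/'+f,im[:,:,::-1]); return im
def ray(c,u,v):
    d=np.array([(u-c['cx'])/c['fx'],(v-c['cy'])/c['fy']]); s=d.copy()
    for _ in range(20): s=d/(1+c['k1']*(s@s))
    R=np.array(c['R']); t=np.array(c['t'])
    return -R.T@t, R.T@np.array([*s,1.])
def onz(c,u,v,z):
    o,d=ray(c,u,v); return o+d*(z-o[2])/d[2]
def proj(c,X):
    p=np.array(c['R'])@np.array(X)+np.array(c['t']); s=p[:2]/p[2]; s=s*(1+c['k1']*(s@s))
    return c['fx']*s[0]+c['cx'], c['fy']*s[1]+c['cy']
E
python3 - <<'E'
from h import *
for n in('top','side'):
    save(n,n+'0.png'); c=get_calibration(n); print(n,c)
print(readout.get_obs())
E
```

```text
pics
top {'fx': 393.83257833301246, 'fy': 393.83257833301246, 'cx': 321.50964678719504, 'cy': 194.6266032694272, 'k1': 0.029044689562237706, 'R': array([[-9.51612604e-04, -9.99992726e-01, -3.69352137e-03],
       [-9.88050346e-01,  1.50951276e-03, -1.54124089e-01],
       [ 1.54128543e-01,  3.50271864e-03, -9.88044596e-01]]), 't': array([0.02732279, 0.53464997, 1.13339703])}
side {'fx': 445.3966116075738, 'fy': 445.3966116075738, 'cx': 324.0701728412068, 'cy': 197.29346210946454, 'k1': 0.005456353755289185, 'R': array([[ 7.06929782e-01, -7.07283424e-01,  6.64806051e-04],
       [-5.00839292e-01, -5.01252120e-01, -7.05624770e-01],
       [ 4.99409939e-01,  4.98494204e-01, -7.08585381e-01]]), 't': array([-0.36351798,  0.36405093,  0.95490923])}
{'clock': 0.1, 'joint_pos': array([ 1.26399958e+00,  2.41330923e-01,  3.89518115e-03,  1.33520598e+00,
       -2.32518780e-05,  1.57080817e+00]), 'joint_vel': array([ 0.00055591, -0.00248963,  0.00222414,  0.00019138, -0.00018644,
       -0.00029195]), 'tau': array([-1.54853519e-04, -3.73137903e+01,  2.53010166e+01,  1.08484738e-02,
       -2.24535057e-06, -5.76768372e-06]), 'eef_pos': array([0.15088262, 0.47625436, 0.30311904]), 'tool_rot': array([ 1.52803255e-01,  9.88256198e-01, -9.13640339e-04, -1.29491088e-04]), 'ft_force': array([ 0.93488843, -0.52164246,  0.21760492]), 'ft_torque': array([-0.01982426, -0.00618022, -0.0343959 ]), 'grip_width': 0.08527910042143962}
```

View pics/top0.png

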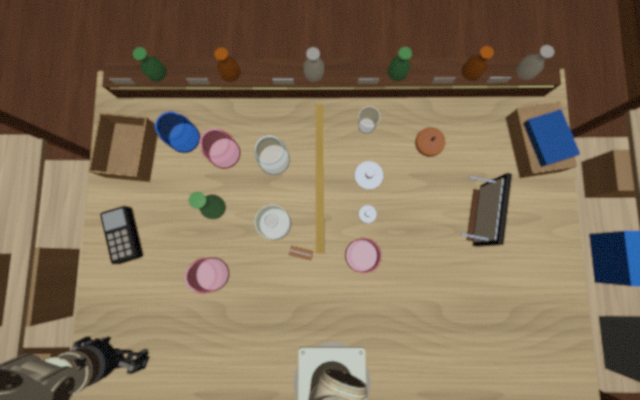

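View pics/side0.png

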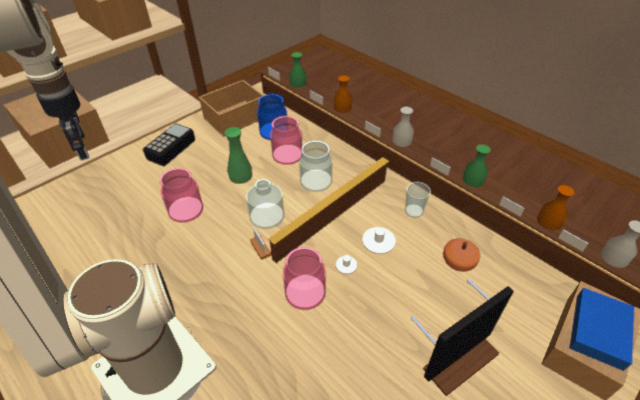

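The top view shows the larger lid at (369,175), the small one at (368,214), the wide jar at (272,155), the flask at (273,222), and rod tips near (471,179) and (464,236). In the side view the wide jar is at (316,165). I'll enlarge the key areas to get sharper pixel positions.

Run:
```python
from h import *
t=cv2.imread('pics/top0.png'); s=cv2.imread('pics/side0.png')
def crop(im,u,v,w,h,k): return cv2.resize(im[v:v+h,u:u+w],None,fx=k,fy=k,interpolation=cv2.INTER_CUBIC)
a=crop(t,340,150,60,75,4)      # lids
b=crop(t,450,165,70,85,4)
d=crop(t,245,130,60,75,4)
e=crop(s,290,135,60,60,5); f=crop(s,400,270,120,110,4)
W=np.zeros((600,800,3),np.uint8)
W[0:300,0:240]=d; W[0:340,250:530]=b;W[300:600,0:240]=e[:300,:240]
W[0:250,535:800]=cv2.resize(a,None,fx=.8,fy=.8)[:250][:, :192].repeat(1,0) if 0 else 0
g=cv2.resize(s[275:350,400:500],None,fx=2.6,fy=2.6,interpolation=cv2.INTER_CUBIC)
W[345:345+g.shape[0],250:250+g.shape[1]]=g
g=cv2.resize(s[270:330,440:500],None,fx=4,fy=4,interpolation=cv2.INTER_CUBIC); W[0:240,540:780]=g
g=cv2.resize(s[305:365,400:460],None,fx=4,fy=4,interpolation=cv2.INTER_CUBIC); W[250:490,540:780]=g
cv2.imwrite('pics/mont1.png',W)
ct=get_calibration('top'); cs=get_calibration('side')
for n,im,c in(('top',t,ct),('side',s,cs)):
    m=(im.min(2)>185).astype(np.uint8)
    k,l,st,ce=cv2.connectedComponentsWithStats(m)
    for i in range(1,k):
        if st[i,4]>60: print(n,st[i],ce[i].round(1),onz(c,*ce[i],0.015).round(4))
```

```text
top [355 162  28  27 553] [368.6 174.6] [ 0.6008 -0.1179  0.015 ]
top [359 206  17  17 199] [367.4 213.4] [ 0.4812 -0.112   0.015 ]
top [261 210  27  28 423] [275.6 224.3] [0.4485 0.1651 0.015 ]
top [ 300  349   64   51 1346] [327.5 363.7] [0.052  0.0101 0.015 ]
side [302 169  28  21 431] [315.6 179. ] [0.6471 0.1691 0.015 ]
side [251 202  31  24 568] [266.2 213.7] [0.449  0.1645 0.015 ]
side [407 205  15  10 109] [414.  209.8] [ 0.7548 -0.1195  0.015 ]
side [362 227  34  26 616] [378.6 239.7] [ 0.6001 -0.1192  0.015 ]
side [336 255  21  18 264] [346.1 264. ] [ 0.4807 -0.1123  0.015 ]
side [ 68 260  72  61 506] [102.6 297.4] [0.0007 0.2304 0.015 ]
side [143 266  17  44 309] [149.7 290.5] [0.0893 0.1684 0.015 ]
side [  91  317  124   83 2722] [163.  370.2] [ 0.0091 -0.0273  0.015 ]
```

View pics/mont1.png

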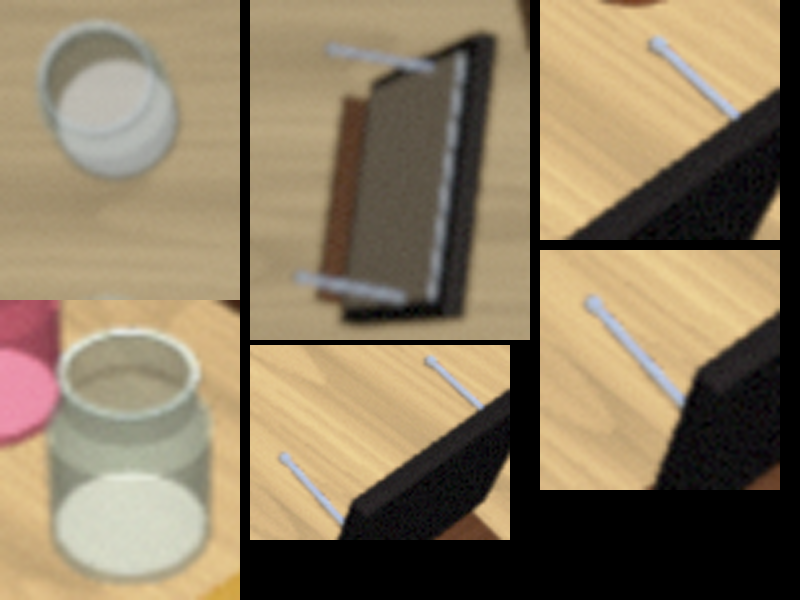

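The montage gives the jar rim ellipse centre at about (269.5,149.5) top and (315.7,149.8) side. The rod tips are at (470.5,177) and (462.5,234) top, and (469,281) and (413,318) side.

Run:
```python
from h import *
ct=get_calibration('top'); cs=get_calibration('side')
def tri(a,b):
    A=np.zeros((3,3));B=np.zeros(3);L=[ray(ct,*a),ray(cs,*b)]
    for o,d in L:
        d=d/np.linalg.norm(d);P=np.eye(3)-np.outer(d,d);A+=P;B+=P@o
    return np.linalg.solve(A,B)
for n,a,b,z in(('rim',(269.1,149.1),(315.3,149.4),.125),('tip1',(470.1,176.6),(468.6,280.6),.13),('tip2',(462.1,233.8),(412.6,317.6),.13)):
    print(n,tri(a,b).round(4),onz(ct,*a,z).round(4),onz(cs,*b,z).round(4))
s=cv2.imread('pics/side0.png')
for p in ((379,235),(346,259)): print(onz(cs,*p,.045))
for n,c,p in(('vase top',cs,(234,132)),('vase',ct,(198,200))): print(n,onz(c,*p,.17))
for p in((359,112),(381,112)): print('tumbler',onz(ct,*p,.085))
print('pumpkin',onz(ct,430,141,.04),'pinkR',onz(ct,363,256,.02))
print('div',onz(ct,320,105,.085),onz(ct,320,253,.085),'card',onz(ct,301,253,.01))
```

```text
rim [0.6521 0.1739 0.1244] [0.6517 0.174  0.125 ] [0.6518 0.1732 0.125 ]
tip1 [ 0.5701 -0.3832  0.1305] [ 0.5706 -0.3838  0.13  ] [ 0.5699 -0.3828  0.13  ]
tip2 [ 0.4129 -0.3522  0.1319] [ 0.4133 -0.3531  0.13  ] [ 0.4136 -0.3515  0.13  ]
[ 0.59198662 -0.12393088  0.045     ]
[ 0.47479255 -0.11609019  0.045     ]
vase top [0.50484724 0.35142741 0.17      ]
vase [0.50076348 0.35265222 0.17      ]
tumbler [ 0.77549473 -0.08480631  0.085     ]
tumbler [ 0.77524059 -0.14987816  0.085     ]
pumpkin [ 0.69942304 -0.30333007  0.04      ] pinkR [ 0.35384593 -0.09599441  0.02      ]
div [0.79754631 0.03073762 0.085     ] [0.3621955  0.03089873 0.085     ] card [0.36284181 0.08833521 0.01      ]
```

Both views agree: lid (0.6005,−0.1185), viewing point (0.4916,−0.3677), jar (0.652,0.1737). The fixed tool yaw is fine everywhere, so I move above the lid without turning.

```bash
cat >> h.py <<'E'
from scipy.spatial.transform import Rotation as Ro
def go(x,y,z):
    o=readout.get_obs(); R=Ro.from_quat(o['tool_rot'])
    Rd=Ro.from_quat([.15283,.98825,0,0])
    print('clock',o['clock'],'pos',o['eef_pos'].round(4),'w',o['grip_width'],'F',o['ft_force'].round(1),'j',o['joint_pos'].round(2))
    print('move mm',(R.inv().apply(np.array([x,y,z])-o['eef_pos'])*1000).round(1),'rot',(R.inv()*Rd).as_rotvec().round(4))
E
python3 -c "from h import *;go(.6005,-.1185,.2)"
```

```text
clock 0.1 pos [0.1509 0.4763 0.3031] w 0.08527910042143962 F [ 0.9 -0.5  0.2] j [ 1.26  0.24  0.    1.34 -0.    1.57]
move mm [-608.2 -431.   103.9] rot [-0.0018  0.      0.0001]
```

>>> send_rows --moves '[[[-34, -24, 1], [0, 0, 0], 85], [[-68, -48, 2], [0, 0, 0], 85], [[-102, -72, 4], [0, 0, 0], 85], [[-136, -96, 5], [0, 0, 0], 85], [[-170, -120, 6], [0, 0, 0], 85], [[-204, -144, 8], [0, 0, 0], 85], [[-238, -168, 9], [0, 0, 0], 85], [[-272, -192, 10], [0, 0, 0], 85], [[-306, -216, 12], [0, 0, 0], 85], [[-340, -240, 13], [0, 0, 0], 85], [[-374, -264, 15], [0, 0, 0], 85], [[-408, -288, 16], [0, 0, 0], 85]]'

```text
clock: 1.1
eef_pos: [0.4533, 0.0764, 0.2872]
tool_rot: [0.153, 0.988, -0.001, -0.0]
ft_force: [0.3, 1.4, 0.8]
grip_width: 0.0849
```

```bash
python3 -c "from h import *;go(.6005,-.1185,.22)"
```

```text
clock 1.1 pos [0.4533 0.0764 0.2872] w 0.08492901197526233 F [0.3 1.4 0.8] j [ 0.17  0.17 -0.13  1.27 -0.    0.47]
move mm [-199.2 -141.1   67.4] rot [-0.002  -0.0007 -0.0003]
```

>>> send_rows --moves '[[[-33, -24, 11], [0, 0, 0], 85], [[-66, -47, 22], [0, 0, 0], 85], [[-100, -70, 34], [0, 0, 0], 85], [[-133, -94, 45], [0, 0, 0], 85], [[-166, -118, 56], [0, 0, 0], 85], [[-190, -134, 64], [0, 0, 0], 85], [[-199, -141, 67], [0, 0, 0], 85], [[-199, -141, 67], [0, 0, 0], 85], [[-199, -141, 67], [0, 0, 0], 85]]'

```text
clock: 1.85
eef_pos: [0.5997, -0.1184, 0.2193]
tool_rot: [0.153, 0.988, -0.001, -0.002]
ft_force: [0.0, 0.6, -0.5]
grip_width: 0.0852
```

Run:
```python
from h import *
go(.6005,-.1185,.092)
c=get_calibration('wrist'); im=save('wrist','w1.png')
m=(im.min(2)>170).astype(np.uint8)
k,l,st,ce=cv2.connectedComponentsWithStats(m)
for i in range(1,k):
    if st[i,4]>150: print(st[i],ce[i].round(1),onz(c,*ce[i],.015).round(4))
print(proj(c,[.6005,-.1185,.049]))
```

```text
clock 1.85 pos [ 0.5997 -0.1184  0.2193] w 0.08519956439213153 F [ 0.   0.6 -0.5] j [-0.19  0.51  0.18  1.24 -0.    0.11]
move mm [ -1.2   0.4 127.3] rot [-0.0018 -0.0034 -0.0014]
[ 245    0   75   71 4262] [281.7  32.3] [ 0.4824 -0.111   0.015 ]
[ 270  135  110  107 8995] [324.6 188. ] [ 0.5998 -0.1162  0.015 ]
(np.float64(322.0665714452683), np.float64(201.17834416199636))
```

View pics/w1.png

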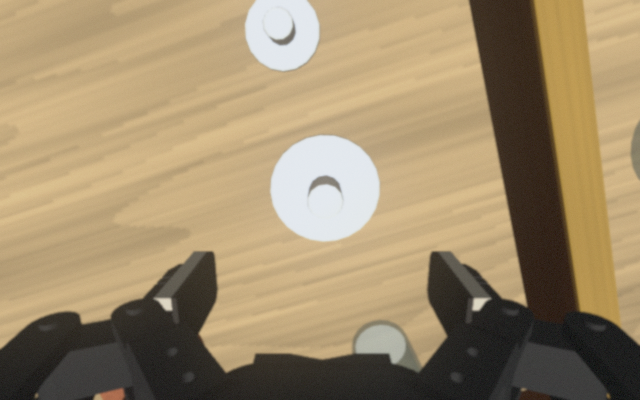

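The wrist view shows the larger lid's disc centred at (324.5,188.5) and its knob top at (325,200). That is within 2 mm of the estimate, so I descend and grip.

>>> send_rows --moves '[[[0, 2, 30], [0, 0, 0], 85], [[0, 2, 60], [0, 0, 0], 85], [[0, 2, 85], [0, 0, 0], 85], [[0, 2, 105], [0, 0, 0], 85], [[0, 2, 118], [0, 0, 0], 85], [[0, 2, 127], [0, 0, 0], 85], [[0, 2, 127], [0, 0, 0], 85], [[0, 2, 127], [0, 0, 0], 85]]'

```text
clock: 2.57
eef_pos: [0.5998, -0.1149, 0.0938]
tool_rot: [0.152, 0.988, -0.001, -0.001]
ft_force: [0.3, 0.3, 0.0]
grip_width: 0.0849
```

Run:
```python
from h import *
go(.600,-.117,.092)
c=get_calibration('wrist'); im=save('wrist','w2.png')
print(proj(c,[.6,-.117,.049]))
```

```text
clock 2.5667 pos [ 0.5998 -0.1149  0.0938] w 0.08493554421630166 F [0.3 0.3 0. ] j [-0.19  0.62  0.01  0.97 -0.    0.12]
move mm [-0.8 -2.   1.8] rot [-0.0016 -0.0021  0.0013]
(np.float64(315.4178481498031), np.float64(295.3116966997288))
```

View pics/w2.png

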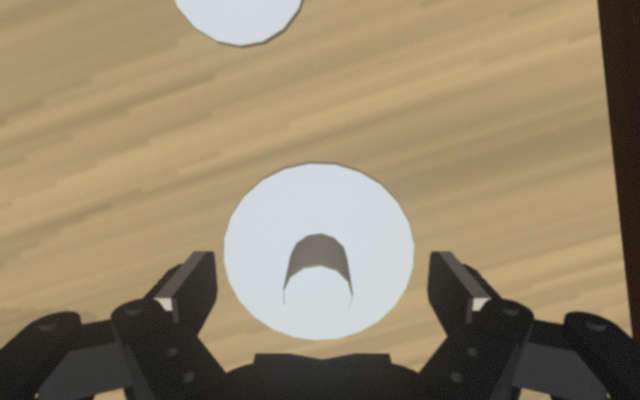

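The knob sits between the pads at about (318,297), with the finger midline at 322, so I nudge 1 mm and close.

>>> send_rows --moves '[[[0, -1, 1], [0, 0, 0], 85], [[0, -1, 1], [0, 0, 0], 60], [[0, -1, 1], [0, 0, 0], 40], [[0, -1, 1], [0, 0, 0], 20], [[0, -1, 1], [0, 0, 0], 15], [[0, -1, 1], [0, 0, 0], 15], [[0, -1, 1], [0, 0, 0], 15], [[0, -1, 1], [0, 0, 0], 15], [[0, -1, 1], [0, 0, 0], 15], [[0, -1, 1], [0, 0, 0], 15], [[0, -1, 1], [0, 0, 0], 15], [[0, -1, 1], [0, 0, 0], 15]]'

```text
clock: 3.62
eef_pos: [0.6004, -0.1164, 0.0939]
tool_rot: [0.152, 0.988, -0.001, 0.0]
ft_force: [-0.8, -0.9, 4.0]
grip_width: 0.0243
```

```bash
python3 -c "from h import *;go(.600,-.117,.13)"
```

```text
clock 3.6167 pos [ 0.6004 -0.1164  0.0939] w 0.02425044180940218 F [-0.8 -0.9  4. ] j [-0.19  0.62  0.01  0.96 -0.    0.12]
move mm [  0.2  -0.8 -36.1] rot [-0.0016  0.0004  0.0009]
```

Gripped at 24.3 mm. I lift gently.

>>> send_rows --moves '[[[0, 0, -5], [0, 0, 0], 15], [[0, 0, -15], [0, 0, 0], 15], [[0, 0, -30], [0, 0, 0], 15], [[0, 0, -50], [0, 0, 0], 15], [[0, 0, -70], [0, 0, 0], 15], [[0, 0, -90], [0, 0, 0], 15], [[0, 0, -110], [0, 0, 0], 15], [[0, 0, -125], [0, 0, 0], 15], [[0, 0, -132], [0, 0, 0], 15], [[0, 0, -134], [0, 0, 0], 15], [[0, 0, -134], [0, 0, 0], 15]]'

```text
clock: 4.53
eef_pos: [0.6004, -0.1161, 0.228]
tool_rot: [0.152, 0.988, -0.001, 0.0]
ft_force: [-0.2, 0.8, -1.5]
grip_width: 0.0242
```

Run:
```python
from h import *
go(.4916,-.3677,.224)
o=readout.get_obs()['eef_pos']; cs=get_calibration('side'); im=save('side','s2.png')
u,v=proj(cs,[o[0],o[1],o[2]-.087]); print(u,v)
u,v=int(u),int(v); g=im[v-50:v+50,u-65:u+65,::-1]
cv2.imwrite('pics/s2c.png',cv2.resize(g,None,fx=5,fy=5,interpolation=cv2.INTER_CUBIC))
```

```text
clock 4.5333 pos [ 0.6004 -0.1161  0.228 ] w 0.024223834436175904 F [-0.2  0.8 -1.5] j [-0.19  0.5   0.19  1.26 -0.    0.12]
move mm [  27.9 -272.7    4.4] rot [-0.0014  0.0004  0.001 ]
382.1718323601373 206.24602603857036
```

View pics/s2c.png

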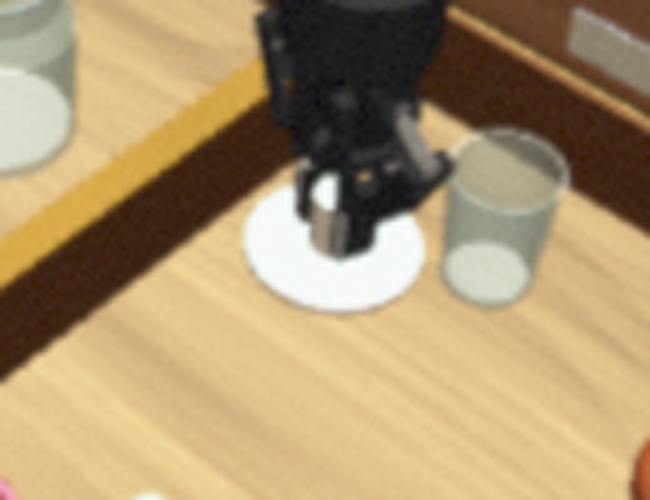

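The lid hangs level under the fingers (ellipse centre near (384,205)). Next I carry it to the viewing point along a straight line, 78 mm clear of the nearer rod tip.

>>> send_rows --moves '[[[1, -8, 0], [0, 0, 0], 15], [[3, -28, 0], [0, 0, 0], 15], [[6, -55, 1], [0, 0, 0], 15], [[9, -85, 1], [0, 0, 0], 15], [[12, -115, 2], [0, 0, 0], 15], [[15, -145, 2], [0, 0, 0], 15], [[18, -175, 3], [0, 0, 0], 15], [[21, -205, 3], [0, 0, 0], 15], [[24, -235, 4], [0, 0, 0], 15], [[26, -256, 4], [0, 0, 0], 15], [[28, -268, 4], [0, 0, 0], 15], [[28, -273, 4], [0, 0, 0], 15]]'

```text
clock: 5.58
eef_pos: [0.4892, -0.3696, 0.2222]
tool_rot: [0.154, 0.988, -0.0, -0.002]
ft_force: [0.3, 0.7, -1.2]
grip_width: 0.0246
```

>>> send_rows --moves '[[[0, 0, 0], [0, 0, 0], 15], [[0, 0, 0], [0, 0, 0], 15], [[0, 0, 0], [0, 0, 0], 15]]'

```text
clock: 5.83
eef_pos: [0.4895, -0.3684, 0.2218]
tool_rot: [0.153, 0.988, 0.0, -0.002]
ft_force: [0.1, -0.9, -1.4]
grip_width: 0.0245
```

Run:
```python
from h import *
go(.4916,-.3677,.224)
o=readout.get_obs()['eef_pos']; cs=get_calibration('side'); ct=get_calibration('top')
a=save('side','s3.png'); b=save('top','t3.png')
W=np.zeros((400,800,3),np.uint8)
for im,c,x in((a,cs,0),(b,ct,400)):
    u,v=proj(c,[o[0],o[1],o[2]-.0825]); print('pred disc',u,v)
    u,v=int(u),int(v); print('org',u-40,v-40); W[:,x:x+400]=cv2.resize(im[v-40:v+40,u-40:u+40,::-1],(400,400),interpolation=cv2.INTER_CUBIC)
cv2.imwrite('pics/m3.png',W)
```

```text
clock 5.8333 pos [ 0.4895 -0.3684  0.2218] w 0.02449488981907767 F [ 0.1 -0.9 -1.4] j [-0.64  0.51  0.18  1.25 -0.   -0.34]
move mm [-1.7  1.3 -2.2] rot [-0.0003 -0.0046 -0.0006]
pred disc 442.2580835617242 297.03386764335363
org 402 257
pred disc 467.3732903703806 205.31779167778583
org 427 165
```

View pics/m3.png

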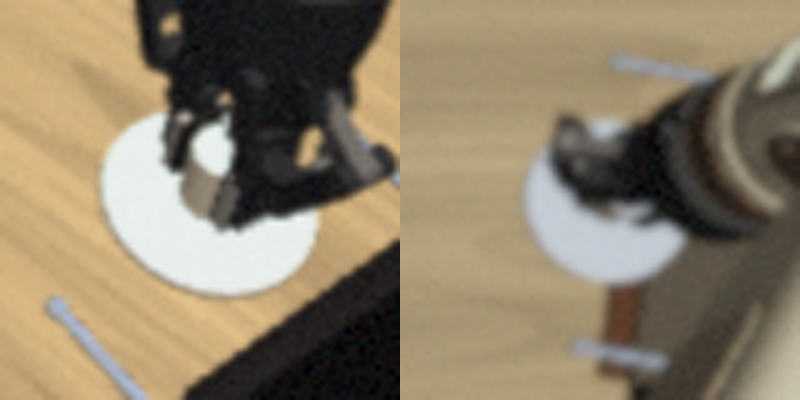

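The lid sits between the rods, but its ellipse looks slanted in the side view. I'll check the tilt against the projected outline of a level disc.

Run:
```python
from h import *
o=readout.get_obs()['eef_pos']; cs=get_calibration('side'); ct=get_calibration('top')
W=np.zeros((400,800,3),np.uint8)
for f,c,x,u0,v0 in(('s3',cs,0,402,257),('t3',ct,400,427,165)):
    im=cv2.imread(f'pics/{f}.png')
    g=cv2.resize(im[v0:v0+80,u0:u0+80],(400,400),interpolation=cv2.INTER_CUBIC)
    for a in np.linspace(0,6.283,60,endpoint=False):
        u,v=proj(c,[o[0]+.044*np.cos(a),o[1]+.044*np.sin(a),o[2]-.079]); cv2.circle(g,(int((u-u0+.5)*5),int((v-v0+.5)*5)),1,(0,0,255),-1)
    W[:,x:x+400]=g
cv2.imwrite('pics/m4.png',W)
```

```text
(no output)
```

View pics/m4.png

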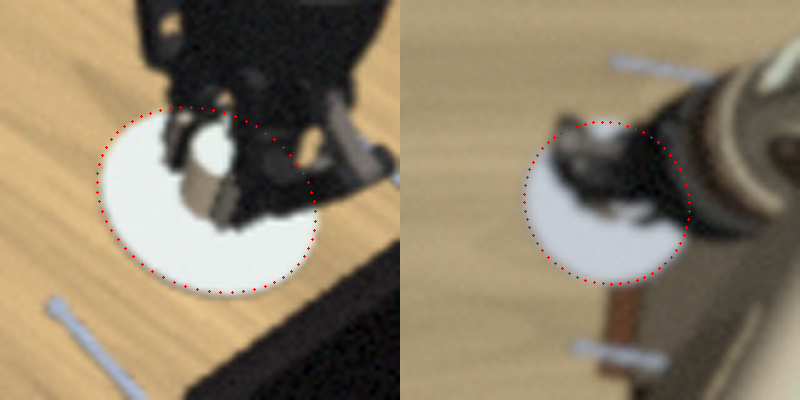

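The level-disc outline matches the lid in both views: it is level and within 1–2 mm, with its underside at about z = 0.128. I correct the small offset and hold for more than a second.

>>> send_rows --moves '[[[-2, 1, -2], [0, 0, 0], 15], [[-2, 1, -2], [0, 0, 0], 15], [[-2, 1, -2], [0, 0, 0], 15], [[-2, 1, -2], [0, 0, 0], 15], [[-2, 1, -2], [0, 0, 0], 15], [[-2, 1, -2], [0, 0, 0], 15], [[-2, 1, -2], [0, 0, 0], 15], [[-2, 1, -2], [0, 0, 0], 15], [[-2, 1, -2], [0, 0, 0], 15], [[-2, 1, -2], [0, 0, 0], 15], [[-2, 1, -2], [0, 0, 0], 15], [[-2, 1, -2], [0, 0, 0], 15]]'

```text
clock: 6.93
eef_pos: [0.492, -0.368, 0.2241]
tool_rot: [0.153, 0.988, -0.0, -0.002]
ft_force: [-0.1, -1.0, -0.7]
grip_width: 0.0244
```

>>> send_rows --moves '[[[0, 0, 0], [0, 0, 0], 15], [[0, 0, 0], [0, 0, 0], 15], [[0, 0, 0], [0, 0, 0], 15], [[0, 0, 0], [0, 0, 0], 15], [[0, 0, 0], [0, 0, 0], 15], [[0, 0, 0], [0, 0, 0], 15]]'

```text
clock: 7.43
eef_pos: [0.492, -0.368, 0.2241]
tool_rot: [0.153, 0.988, -0.0, -0.002]
ft_force: [0.4, 0.4, -2.1]
grip_width: 0.0243
```

```bash
python3 -c "
from h import *
go(.60,-.13,.31); go(.652,.1737,.30)"
```

```text
clock 7.4333 pos [ 0.492  -0.368   0.2241] w 0.02431026840018989 F [ 0.4  0.4 -2.1] j [-0.64  0.51  0.19  1.26 -0.   -0.33]
move mm [-30.7 259.4 -86.2] rot [-0.0008 -0.0039 -0.0002]
clock 7.4333 pos [ 0.492  -0.368   0.2241] w 0.02431026840018989 F [ 0.4  0.4 -2.1] j [-0.64  0.51  0.19  1.26 -0.   -0.33]
move mm [ 11.5 564.7 -76.3] rot [-0.0008 -0.0039 -0.0002]
```

>>> send_rows --moves '[[[0, 8, -4], [0, 0, 0], 15], [[0, 26, -14], [0, 0, 0], 15], [[1, 52, -28], [0, 0, 0], 15], [[1, 80, -42], [0, 0, 0], 15], [[2, 108, -56], [0, 0, 0], 15], [[2, 136, -68], [0, 0, 0], 15], [[3, 164, -76], [0, 0, 0], 15], [[4, 192, -76], [0, 0, 0], 15], [[4, 220, -76], [0, 0, 0], 15], [[5, 248, -76], [0, 0, 0], 15], [[5, 276, -76], [0, 0, 0], 15], [[6, 300, -76], [0, 0, 0], 15]]'

```text
clock: 8.43
eef_pos: [0.5776, -0.0778, 0.3005]
tool_rot: [0.152, 0.988, 0.0, -0.002]
ft_force: [1.1, -0.1, -2.0]
grip_width: 0.0247
```

```bash
python3 -c "
from h import *
go(.652,.1737,.29)"
```

```text
clock 8.4333 pos [ 0.5776 -0.0778  0.3005] w 0.024659053132676727 F [ 1.1 -0.1 -2. ] j [-0.13  0.41  0.24  1.4   0.    0.17]
move mm [  4.7 262.2  10.5] rot [ 0.     -0.0033  0.001 ]
```

>>> send_rows --moves '[[[0, 20, 1], [0, 0, 0], 15], [[1, 48, 2], [0, 0, 0], 15], [[1, 76, 3], [0, 0, 0], 15], [[2, 104, 4], [0, 0, 0], 15], [[2, 132, 5], [0, 0, 0], 15], [[3, 160, 6], [0, 0, 0], 15], [[3, 188, 7], [0, 0, 0], 15], [[4, 214, 8], [0, 0, 0], 15], [[4, 236, 9], [0, 0, 0], 15], [[5, 252, 10], [0, 0, 0], 15], [[5, 260, 10], [0, 0, 0], 15], [[5, 262, 10], [0, 0, 0], 15]]'

```text
clock: 9.43
eef_pos: [0.6515, 0.1756, 0.2902]
tool_rot: [0.151, 0.989, 0.0, -0.002]
ft_force: [0.0, -0.6, -1.5]
grip_width: 0.0243
```

>>> send_rows --moves '[[[0, 0, 0], [0, 0, 0], 15], [[0, 0, 0], [0, 0, 0], 15]]'

```text
clock: 9.6
eef_pos: [0.6513, 0.1752, 0.2903]
tool_rot: [0.151, 0.988, 0.0, -0.002]
ft_force: [0.2, 0.1, -1.6]
grip_width: 0.0244
```

```bash
python3 -c "
from h import *
go(.652,.1737,.260)"
```

```text
clock 9.6 pos [0.6513 0.1752 0.2903] w 0.02444688838734447 F [ 0.2  0.1 -1.6] j [0.26 0.62 0.54 1.5  0.   0.57]
move mm [-1.2 -1.2 30.3] rot [-0.0002 -0.0039  0.0032]
```

>>> send_rows --moves '[[[-1, -1, 8], [0, 0.004, 0], 15], [[-1, -1, 18], [0, -0.004, 0], 15], [[-1, -1, 28], [0, -0.004, 0], 15], [[-1, -1, 36], [0, -0.004, 0], 15], [[-1, -1, 42], [0, -0.004, 0], 15], [[-1, -1, 45], [0, -0.004, 0], 15], [[-1, -1, 45], [0, -0.004, 0], 15], [[-1, -1, 45], [0, -0.004, 0], 15]]'

```text
clock: 10.27
eef_pos: [0.6518, 0.1739, 0.2453]
tool_rot: [0.151, 0.988, -0.0, -0.0]
ft_force: [-0.4, -0.8, -1.5]
grip_width: 0.0244
```

Run:
```python
from h import *
go(.652,.1737,.230)
o=readout.get_obs()['eef_pos']; cs=get_calibration('side'); ct=get_calibration('top')
a=save('side','s5.png'); b=save('top','t5.png')
W=np.zeros((400,800,3),np.uint8)
for im,c,x in((a,cs,0),(b,ct,400)):
    u0,v0=[int(q)-40 for q in proj(c,[.652,.1737,.13])]
    g=cv2.resize(im[v0:v0+80,u0:u0+80,::-1],(400,400),interpolation=cv2.INTER_CUBIC)
    for X,r,col in((o-[0,0,.079],.044,(0,0,255)),(np.array([.652,.1737,.125]),.04,(255,0,0))):
      for t in np.linspace(0,6.283,60,endpoint=False):
        u,v=proj(c,X+[r*np.cos(t),r*np.sin(t),0]); cv2.circle(g,(int((u-u0+.5)*5),int((v-v0+.5)*5)),1,col,-1)
    W[:,x:x+400]=g
cv2.imwrite('pics/m5.png',W)
```

```text
clock 10.2667 pos [0.6518 0.1739 0.2453] w 0.024365608230903568 F [-0.4 -0.8 -1.5] j [ 0.26  0.62  0.44  1.39 -0.    0.56]
move mm [-0.2 -0.1 15.3] rot [-0.0002  0.      0.0031]
```

View pics/m5.png

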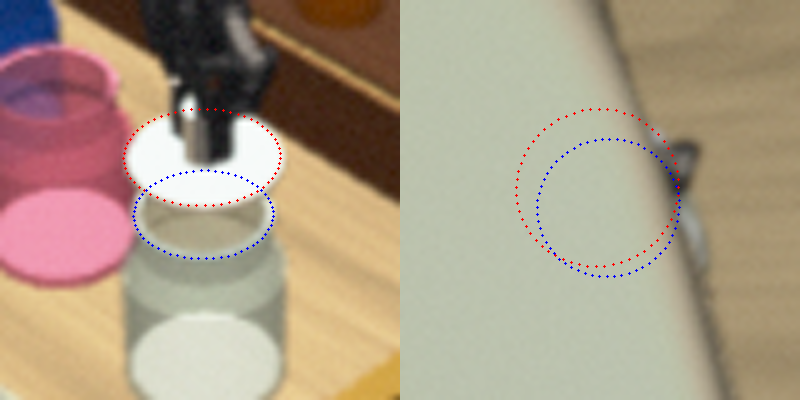

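In the side view the lid matches its level outline and the jar rim matches its projected circle; the top camera is blocked by the arm. I lower the last 15 mm and settle.

>>> send_rows --moves '[[[0, 0, 3], [0, 0, 0], 15], [[0, 0, 6], [0, 0, 0], 15], [[0, 0, 9], [0, 0, 0], 15], [[0, 0, 12], [0, 0, 0], 15], [[0, 0, 14], [0, 0, 0], 15], [[0, 0, 15], [0, 0, 0], 15], [[0, 0, 15], [0, 0, 0], 15], [[0, 0, 15], [0, 0, 0], 15], [[0, 0, 15], [0, 0, 0], 15], [[0, 0, 15], [0, 0, 0], 15], [[0, 0, 15], [0, 0, 0], 15], [[0, 0, 15], [0, 0, 0], 15]]'

```text
clock: 11.37
eef_pos: [0.6522, 0.1741, 0.2312]
tool_rot: [0.151, 0.988, 0.0, 0.001]
ft_force: [-0.9, -0.4, -2.4]
grip_width: 0.0244
```

Run:
```python
from h import *
go(.652,.1737,.230)
o=readout.get_obs()['eef_pos']; c=get_calibration('side')
a=save('side','s6.png'); u0,v0=290,120
g=cv2.resize(a[120:200,280:360,::-1],(480,480),interpolation=cv2.INTER_CUBIC)
for X,r,col in((o-[0,0,.079],.044,(0,0,255)),(np.array([.652,.1737,.125]),.04,(255,0,0))):
  for t in np.linspace(0,6.283,60,endpoint=False):
    u,v=proj(c,X+[r*np.cos(t),r*np.sin(t),0]); cv2.circle(g,(int((u-280+.5)*6),int((v-120+.5)*6)),1,col,-1)
cv2.imwrite('pics/m6.png',g)
```

```text
clock 11.3667 pos [0.6522 0.1741 0.2312] w 0.024395342937951398 F [-0.9 -0.4 -2.4] j [ 0.26  0.63  0.41  1.35 -0.    0.56]
move mm [ 0.1 -0.4  1.2] rot [0.0006 0.0014 0.0032]
```

View pics/m6.png

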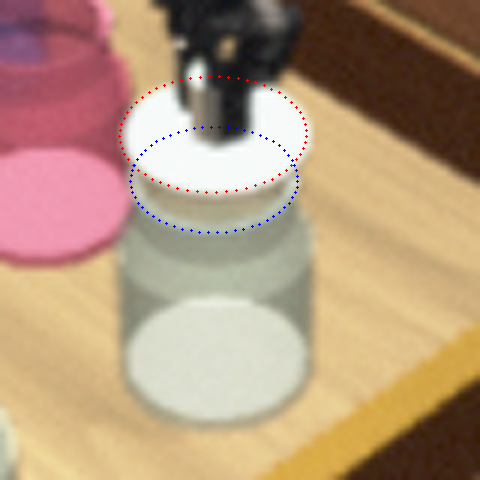

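The lid is level and centred over the unmoved rim, with its underside at about z = 0.137 (12 mm above the rim) and a steady wrist force. I hand in the job.

```bash
python3 -c "
from workcell import order
print(order.job_done())"
```

```text
the job is handed in; nothing more can be done
None
```

The larger lid is held by its knob, level and centred over the wide-mouthed jar. I handed the job in at about 11.5 s of the 59 s allowed; no verdict was reported.

- **Viewing point:** I held the lid still between the rod tips for over a second. The tool was within 1 mm of the target, and the lid matched a level outline in both the side and top views.
- **Over the jar:** By measurement the lid's axis is within 1–2 mm of the mouth's centre and its underside is about 12 mm above the rim. The side view shows it level, the jar where it stood, and no sign of contact.
- **Grip:** The opening stayed at 24.4 mm throughout. That is slightly less than the knob's stated 26 mm, but the lid never slipped.
- **Not checked:** The arm blocked the top camera at the jar, so the final centring rests on the side view and the tool pose. I did not re-measure the other objects at the end. The planned path stayed clear of them, and no unusual force showed up in the readings.

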